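# Slide a battery home under the hold-down spring of its charging cradle

## Task

Load the grey battery into its charging cradle without picking it up. With the fingertips on the low step at its rear, press it down hard against the sprung bed and, while pressing, push it forward so that it passes under the steel strap and the brass leaf spring until it is fully home against the end stop; then let go and move clear. Leave the loose things around the cradle alone, and do not lift or tip the battery, or ram it against the strap or the stop: a push of 30 N is plenty, and 65 N would break it.

Things in the scene. Friction and masses are not known exactly. Their poses are not given: they have to be found in the camera images.
- cradle: Charging cradle fixed to the bench: blue base 205 x 85 x 8 mm with two aluminium side rails (inner faces 53 mm apart, tops 28 mm above the bench) guiding the battery along x. Origin: at bench level on the centreline; the base runs from x = -126 to +79 mm. +x is the way the battery is pushed in, z is up. Loose things stand 75 mm or more from the centreline and are at most 65 mm high.
- strap (a point): Middle of the underside of the rigid steel strap that crosses over the channel, 44 mm above the bench, at cradle x = 26 mm; strap 12 mm wide (x), 6 mm thick. From its far side a brass leaf spring, 30 mm long, 22 mm wide, slopes down to about 37 mm above the bench; it gives upwards and presses on the battery with 2 to 5 N.
- stop (a point): Middle of the face of the black end stop that the battery's front must meet: cradle x = 70 mm, 23 mm above the bench. The stop is 38 mm high.
- battery: Loose grey battery, about 0.3 kg, 110 long (x), 50 wide (y), in the channel on the raised bed, underside 22 mm above the bench. Origin: centre of the underside; x forward as the cradle's. Front block x = -15 to +55 mm, 28 high: 6 mm too high for the strap until pressed down 6 to 9 mm. Rear step x = -55 to -15 mm, 16 high; so a 12 mm riser faces the rear. It starts 60 to 75 mm short of home.
- step (a point): Centre of the top face of the battery's rear step (40 x 50 mm, ribbed; riser 20 mm ahead of this point): where to press. It moves with the battery. It is 38 mm above the bench at the start and 29 mm with the bed bottomed, still above the rails. Pressed fully, sliding meets some 8 to 18 N of friction.
- home (a point): Fixed point of the cradle where the battery's origin is when it is home and held under the strap (battery front against the end stop): 15 mm ahead of the cradle's origin on the centreline, 16 mm above the bench.
- bed (a joint): How far the sprung bed under the battery is pressed down, m: 0 = fully up, 0.009 = bottomed. The spring pushes up with about 7 N at 0 and 14 N at 0.009 (part of it carried by the battery's weight). With the battery home and released it stays at about 0.006, as the strap holds the battery down.
- leaf (a joint): Angle of the brass leaf spring, rad: 0 = hanging free, about 0.15 to 0.25 with the battery under it.
- bearing: Loose bystander: steel ball-bearing ring, 52 mm outside diameter, 16 mm high, lying flat. Origin: centre of its underside.
- capacitor: Loose bystander: aluminium motor-capacitor can, 42 mm diameter, 62 mm high, standing. Origin: centre of its underside.
- gland: Loose bystander: small stepped brass fitting, 36 mm diameter, 34 mm high, standing. Origin: centre of its underside.
- screwdriver: Loose bystander: screwdriver with red handle, 190 mm long, lying on the bench. Origin on the bench near its middle.
There are look-alikes about, which are no part of the job. There is more than one size of the battery; the one meant has the size given above.

How it is judged:
On the way, in this order (a step that is already met when the one before it is completed fails the run):
1. the fingers press the battery down on its bed, still short of the strap (value of joint bed above 0.004 m and contact force between the fingers and battery above 2 N and x of battery in the frame of cradle below -0.025 m).
2. the battery is pushed home under the strap and the leaf spring (x of battery in the frame of cradle above 0.0115 m and z of battery in the frame of cradle below 0.0185 m and angle between the x axis of battery and the x axis of cradle, either way round below 0.06 rad and value of joint bed above 0.0035 m and value of joint leaf above 0.06 rad), for 0.1 s.
At the end, for the whole second after the job is handed in: The battery's origin is within 3.5 mm of home along the cradle (front at the end stop), its underside at most 18.5 mm above the bench, lined up within 0.06 rad, the bed held down at least 3.5 mm, the leaf spring lifted at least 0.06 rad and pressing on the battery, and the battery at rest (all of step 2 and contact force between leaf and battery above 0.5 N and linear speed of battery below 0.01 m/s); the robot touches nothing.
It fails at once if the battery is lifted (underside more than 35 mm above the bench) (z of battery in the frame of cradle above 0.035 m).
It fails at once if the battery is tipped more than 0.3 rad (angle between battery's own z axis and vertical above 0.3 rad).
It fails at once if the battery is rammed: the fingers press on it with more than 65 N (contact force between the fingers and battery above 65 N).
It fails at once if a loose bystander is moved more than 20 mm (distance of any of bearing, capacitor, gland, screwdriver from where it was at the start of the episode above 0.02 m).
It also fails if it takes over 42 s, if anything falls off the work surface, if the arm or the gripper's body presses on something with over 40 N, if the wrist force passes 120 N, or if a joint passes its speed limit or range.

## Robot

A 6-joint arm with a two-finger parallel gripper is mounted at the origin on the work surface. World frame = base frame: x ahead of the robot, y to its left, z up, the work surface at z = 0. Lengths are in m, angles in rad, forces in N, time in s.
With the tool pointing down it reaches from about 0.375 to 0.975 m from the base axis. Payload 3.8 kg.
Tool frame: the origin (TCP) lies midway between the tips of the shut fingers; the grasp point (between the pads) lies 19 mm behind it; z points along the fingers, y is the line along which they close (so a half turn about z gives the same grasp; the last joint's range is limited). The gripper opens to 85 mm and grips with 20 to 120 N. Pads are 22 mm wide; open, the fingers measure 114 mm over their backs; the gripper's body (76 mm by 85 mm) begins 54 mm behind the grasp point. The pads swing forward as they close: fully open they stand 13 mm farther back than shut.
Start: joints at [1.237, 0.264, 1.604, -0, 1.274, -0.037], TCP at [0.197, 0.645, 0.231] pointing down, gripper open.
Joint ranges: [-2.63, 2.63], [-0.94, 2.18], [0.31, 2.57], [-1.31, 4.45], [0, 2.66], [-2.55, 2.55]. Speed limits (rad/s): [2.57, 2.57, 3.14, 3.14, 3.14, 3.14].

## Interface

Orientations are given as a rotation vector (axis times angle).
In Python, from workcell import bot, imaging gives the robot as it stands.
- The arm moves only by the tool step_arm, never from a script. Its argument "series" is a list of rows, each an object of numbers: "grip": the closure, from -1 (fully open) to 1 (shut); "x", "y", "z": the shift along the tool's x, y, z normalised to -1 to 1, where 1 is 500 mm; "ax", "ay", "az": the turn, a rotation vector about the tool's x, y, z normalised to -1 to 1, where 1 is 30 degrees. A call has 1 to 12 rows; each row is the pose to reach, as a shift and turn from the pose commanded when the call began, along the tool's axes at that moment; what a row does not reach only later rows make up. A row lasts 1/10 s, in which the tool goes at most 50 mm and 8.59 degrees, less where a joint would pass 70% of its speed; a pose out of reach is approached as far as the arm can. A call with a number of a shift or a turn outside -1 to 1 is refused whole. A call with a gripper value outside its range is refused whole. The fingers move at their own pace and stop on an object; "force" is the grip in N (left out, the last holds). Time passes only in rows, so rows that repeat a pose let the fingers close. It gives the time, the measured TCP pose, the force, the opening and the grip force at its end, in the units of the state.
- bot.read_state(): the state, without advancing time (a new reading comes with each control period).
- imaging.read_camera(name): name is "side" or "top" or "wrist"; returns a dict with "img" (480x640x3 uint8, red, green, blue), "fx", "fy", "cx", "cy" (pixels), "k1" (the pictures are not rectified: a ray, as slopes to the right and down, at radius r is drawn at 1 + k1 r^2 times it, then the intrinsics apply), "R" (3x3) and "t" (3): a world point X has camera coordinates R X + t. Camera axes: x right, y down, z forward; pixel columns grow to the right and rows downward; lengths in m; the calibration is good to about 2 mm. A picture is of the moment at which its call begins. There is no depth.
- bot.finish_job(): hands the job in; it is judged then, once.
The state is a dict: "time": time; "q": joint angles; "joint_vel": joint speeds; "joint_torque": joint torques, N m; "tool_pos": TCP position; "tcp_rot": TCP orientation; "wrist_force": force on the tool from outside, world axes, zero at the start; "torque": the same for the moment, N m; "width": opening from 0.0 (shut) to 1.0 (fully open); "grip_force": force on a finger pad.
Only numpy, scipy, OpenCV 4.12 (cv2) and the standard library are available. Lean on these libraries where they do the work, as an engineer would, in place of code of your own. Each camera call takes 0.05 s, during which the arm holds its last target. There are 200 camera calls.

## Working session

There is one attempt and no reset: what is moved stays moved. The work goes in short steps, Python scripts to look and compute and a tool call to move; the robot and the scene stay as the last step left them, time stands still between calls to the robot, and variables do not carry over. Pictures are saved under pics/ and viewed, at most 10 in all, crops included, and the job is handed in when it is done.

Besides the shell and the picture viewer there is one more tool, called after "Emit:" by a JSON object that holds its "fn" and its "kwargs", one argument or row to a line. step_arm: Moves the arm, as the interface text tells. Scaled input: -1 to 1 covers 500 mm each way for a shift and 30 degrees each way for a turn. Its arguments: {"type":"object","properties":{"series":{"type":"array","items":{"type":"object","properties":{"grip":{"type":"number"},"x":{"type":"number","minimum":-1,"maximum":1},"y":{"type":"number","minimum":-1,"maximum":1},"z":{"type":"number","minimum":-1,"maximum":1},"ax":{"type":"number","minimum":-1,"maximum":1},"ay":{"type":"number","minimum":-1,"maximum":1},"az":{"type":"number","minimum":-1,"maximum":1}}}},"force":{"type":"number"}},"required":["series"]}

```bash
mkdir -p pics; ls; cat > h.py <<'E'
import numpy as np, cv2
from workcell import bot, imaging
def K(c): return np.array([[c['fx'],0,c['cx']],[0,c['fy'],c['cy']],[0,0,1.]])
def D(c): return np.array([c['k1'],0,0,0,0.])
def ray(c,u,v):
    p=cv2.undistortPoints(np.array([[[u,v]]],float),K(c),D(c))[0,0]
    R=np.array(c['R']);t=np.array(c['t'])
    return -R.T@t, R.T@np.array([p[0],p[1],1.])
def onz(c,u,v,z):
    o,d=ray(c,u,v); return o+d*(z-o[2])/d[2]
def proj(c,P):
    r=cv2.Rodrigues(np.array(c['R']))[0]
    return cv2.projectPoints(np.atleast_2d(P).astype(float),r,np.array(c['t'],float),K(c),D(c))[0][:,0]
def save(c,n): cv2.imwrite('pics/'+n,c['img'][:,:,::-1])
E
python3 - <<'E'
from h import *
import pickle
for n in('top','side'):
    c=imaging.read_camera(n);save(c,n+'0.png');pickle.dump(c,open(n+'.pkl','wb'))
    R=np.array(c['R']);print(n,-R.T@np.array(c['t']),R[2],c['k1'],c['fx'])
print(bot.read_state())
E
```

```text
pics
top [0.42950581 0.04916747 0.8098039 ] [ 0.14382133 -0.00767523 -0.98957391] 0.04210505017949136 481.9908282706755
side [ 0.35827394 -0.68529712  0.48034099] [ 0.18366856  0.85156519 -0.49102198] -0.0010514292791792192 512.3858173352238
{'time': 0.1, 'q': array([ 1.23714395e+00,  2.64695930e-01,  1.60527095e+00,  6.63020337e-06,
        1.27370170e+00, -3.69314881e-02]), 'joint_vel': array([ 1.82642715e-03, -2.87551506e-03, -2.64161739e-03,  1.01542928e-05,
        1.65003102e-03, -6.05678213e-04]), 'joint_torque': array([-5.38392724e-04, -5.16708970e+01, -3.68588054e+01, -1.14176521e-04,
        6.30834431e-03,  7.96661595e-06]), 'tool_pos': array([0.19715863, 0.64485652, 0.23005622]), 'tcp_rot': array([-0.46432546, -3.10669503,  0.00320281]), 'wrist_force': array([ 0.39429064, -0.05271228, -0.47622241]), 'torque': array([ 0.00242914,  0.05703074, -0.02102438]), 'grip_force': 0.0, 'width': 0.9973806151578892}
```

View pics/top0.png

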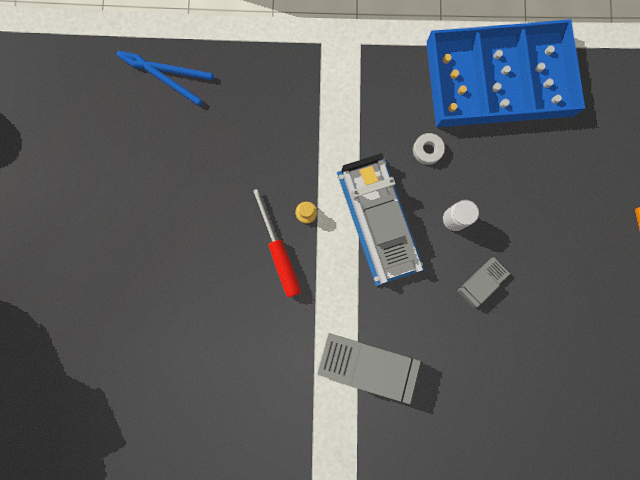

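View pics/side0.png

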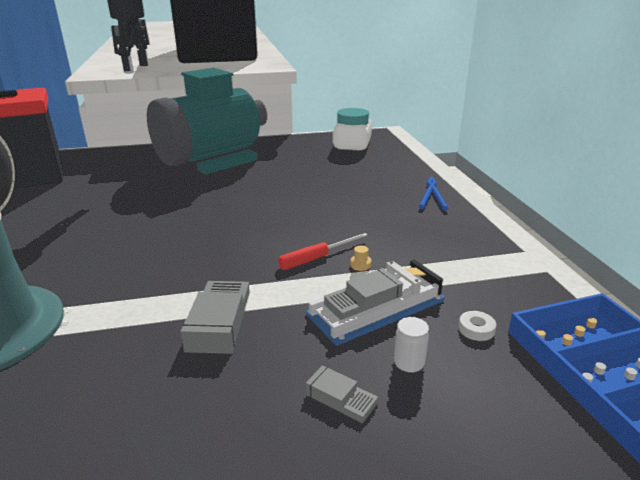

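Top view: three grey batteries. One is in the cradle channel at (392,238), a bigger one lies loose at (370,368) and a smaller one at (485,282). The one in the cradle fits the description because it sits on the bed with its ribbed step at the rear (398,253). The stop is at (362,162) and the strap at (375,187). I'll enlarge the crop to confirm and measure.

```bash
python3 - <<'E'
from h import *
import pickle
c=pickle.load(open('top.pkl','rb'))
cv2.imwrite('pics/crop.png',cv2.resize(c['img'][145:295,325:435,::-1],None,fx=4,fy=4,interpolation=cv2.INTER_CUBIC))
h=cv2.cvtColor(c['img'],cv2.COLOR_RGB2HSV)
m=cv2.inRange(h,(100,120,50),(125,255,255));m[:140]=0;m[300:]=0;m[:,:330]=0;m[:,440:]=0
ys,xs=np.nonzero(m)
P=np.array([onz(c,x,y,.008)[:2] for x,y in zip(xs,ys)],np.float32)
r=cv2.minAreaRect(P);print(r,cv2.boxPoints(r))
E
```

```text
((0.5799971222877502, -0.07028597593307495), (0.20393097400665283, 0.08643289655447006), 19.468238830566406) [[ 0.46945804 -0.06352386]
 [ 0.49826473 -0.14501508]
 [ 0.6905362  -0.07704809]
 [ 0.6617295   0.00444312]]
```

View pics/crop.png

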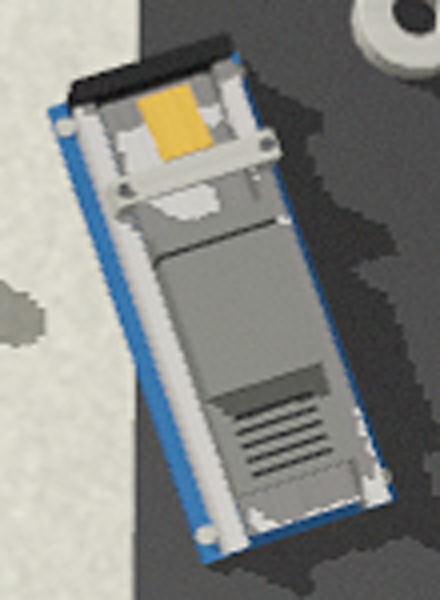

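The crop confirms it. The blue base measures 204 × 86 mm against 205 × 85 given, and the battery in the channel has four ribs on its rear step. The riser foot is at crop (267,405), the step's rear edge at (301,475) and the block's front edge at (215,240).

```bash
cat >> h.py <<'E'
YAW=np.radians(19.47); ex=np.array([np.cos(YAW),np.sin(YAW)]); ey=np.array([-ex[1],ex[0]])
CR=np.array([.580,-.0703])+.0235*ex
def tocr(P): d=np.asarray(P)[:2]-CR; return np.round([d@ex*1e3,d@ey*1e3],1)
def toworld(x,y): return CR+x*ex+y*ey
def plan(P,ang):
    """TCP target, tool-x world angle (deg): normalised shift and turn about tool z left"""
    from scipy.spatial.transform import Rotation as Ro
    s=bot.read_state();R=Ro.from_rotvec(s['tcp_rot']).as_matrix()
    d=R.T@(np.array(P)-s['tool_pos'])
    G=np.array([[np.cos(ang),np.sin(ang),0],[np.sin(ang),-np.cos(ang),0],[0,0,-1.]]).T
    G=np.column_stack([[np.cos(ang),np.sin(ang),0],[np.sin(ang),-np.cos(ang),0],[0,0,-1.]])
    rv=Ro.from_matrix(R.T@G).as_rotvec(degrees=True)
    print('t',s['time'],'tcp',s['tool_pos'].round(4),'cr',tocr(s['tool_pos']),'F',s['wrist_force'].round(1),'w',round(s['width'],2),'\nshift/500',(d/.5).round(4),'turn/30',(rv/30).round(3))
E
python3 - <<'E'
from h import *
import pickle
c=pickle.load(open('top.pkl','rb'));s=pickle.load(open('side.pkl','rb'))
f=lambda u,v:(u/4+325-.375,v/4+145-.375)
for n,u,v,z in [('rear',301,475,.038),('riserfoot',267,405,.038),('risertop',265,382,.05),('front',215,240,.05),('strap',196,172,.05),('stoptop',155,78,.038),('post',205,535,.03)]:
    P=onz(c,*f(u,v),z);print(n,P.round(4),tocr(P))
print('cradle',CR,'tcp in side',proj(s,[.197,.645,.231]))
for x in(-.055-.05,0,.07): 
  P=toworld(x,0); print(x,P,proj(s,[*P,.04]),proj(c,[*P,.04]))
plan([*toworld(-.1,0),.2],YAW)
E
```

```text
rear [ 0.5048 -0.0989  0.038 ] [-104.    -1.9]
riserfoot [ 0.5328 -0.0853  0.038 ] [-73.    1.6]
risertop [ 0.5404 -0.0824  0.05  ] [-64.9   1.8]
front [ 0.5976 -0.0622  0.05  ] [-4.2  1.7]
strap [ 0.6255 -0.0544  0.05  ] [24.7 -0.2]
stoptop [ 0.668  -0.0388  0.038 ] [70.   0.3]
post [ 0.4802 -0.0616  0.03  ] [-114.7   41.4]
cradle [ 0.60215618 -0.06246714] tcp in side [[137.3153289   74.25066246]]
-0.10500000000000001 [ 0.50316048 -0.09746503] [[333.511226   302.18330936]] [[399.19385144 264.24164895]]
0 [ 0.60215618 -0.06246714] [[390.56423909 280.83675793]] [[377.61737403 203.22436538]]
0.07 [ 0.66815331 -0.03913521] [[424.90312191 267.98784485]] [[363.70628554 163.70649339]]
t 0.1 tcp [0.1972 0.6449 0.2301] cr [-146.1  801.9] F [ 0.4 -0.1 -0.5] w 1.0 
shift/500 [-1.0274 -1.2348  0.0626] turn/30 [-2.000e-03  5.000e-03  4.784e+00]
```

Two readings fit best: the step's rear edge puts the battery at cradle x ≈ -49, and the riser top puts it at ≈ -50. That is about 65 mm short of home, inside the given 60–75. The strap (24.7) and stop (70) also agree with the description. I'll shut the fingers and move over, with tool x along the cradle's +x.

Emit:
{"fn": "step_arm", "kwargs": {
  "series": [
    {"x": -0.1, "y": -0.12, "az": 0.28, "grip": 1},
    {"x": -0.17, "y": -0.2, "az": 0.56, "grip": 1},
    {"x": -0.24, "y": -0.28, "az": 0.8, "grip": 1},
    {"x": -0.31, "y": -0.36, "az": 1, "grip": 1},
    {"x": -0.38, "y": -0.44, "az": 1, "grip": 1},
    {"x": -0.45, "y": -0.52, "az": 1, "grip": 1},
    {"x": -0.5, "y": -0.6, "az": 1, "grip": 1},
    {"x": -0.5, "y": -0.6, "az": 1, "grip": 1},
    {"x": -0.5, "y": -0.6, "az": 1, "grip": 1}
  ],
  "force": 60
}}

```text
validation failed for argument at $.se...
```

```bash
python3 -c "
from h import *
plan([*toworld(-.08,0),.15],YAW)"
```

```text
t 0.1 tcp [0.1972 0.6449 0.2301] cr [-146.1  801.9] F [ 0.4 -0.1 -0.5] w 1.0 
shift/500 [-1.0596 -1.2108  0.1625] turn/30 [-2.000e-03  5.000e-03  4.784e+00]
```

The call was refused and nothing moved. Some row keys may be required, so I'll send all of them.

Emit:
{"fn": "step_arm", "kwargs": {
  "series": [
    {"x": -0.1, "y": -0.12, "z": 0, "ax": 0, "ay": 0, "az": 0.28, "grip": 1},
    {"x": -0.17, "y": -0.2, "z": 0, "ax": 0, "ay": 0, "az": 0.56, "grip": 1},
    {"x": -0.24, "y": -0.28, "z": 0, "ax": 0, "ay": 0, "az": 0.8, "grip": 1},
    {"x": -0.31, "y": -0.36, "z": 0, "ax": 0, "ay": 0, "az": 1, "grip": 1},
    {"x": -0.38, "y": -0.44, "z": 0, "ax": 0, "ay": 0, "az": 1, "grip": 1},
    {"x": -0.45, "y": -0.52, "z": 0, "ax": 0, "ay": 0, "az": 1, "grip": 1},
    {"x": -0.5, "y": -0.6, "z": 0, "ax": 0, "ay": 0, "az": 1, "grip": 1},
    {"x": -0.5, "y": -0.6, "z": 0, "ax": 0, "ay": 0, "az": 1, "grip": 1},
    {"x": -0.5, "y": -0.6, "z": 0, "ax": 0, "ay": 0, "az": 1, "grip": 1}
  ],
  "force": 60
}}

```text
time: 1.0
tool_pos: [0.3496, 0.2813, 0.2308]
tcp_rot: [1.26, 2.877, -0.003]
wrist_force: [0.5, 0.5, 0.0]
width: 0.004
grip_force: 0.0
```

Emit:
{"fn": "step_arm", "kwargs": {
  "series": [
    {"x": -0.1, "y": -0.03, "z": 0, "ax": 0, "ay": 0, "az": 0.28, "grip": 1},
    {"x": -0.2, "y": -0.06, "z": 0, "ax": 0, "ay": 0, "az": 0.56, "grip": 1},
    {"x": -0.3, "y": -0.09, "z": 0, "ax": 0, "ay": 0, "az": 0.8, "grip": 1},
    {"x": -0.4, "y": -0.12, "z": 0, "ax": 0, "ay": 0, "az": 1, "grip": 1},
    {"x": -0.5, "y": -0.15, "z": 0, "ax": 0, "ay": 0, "az": 1, "grip": 1},
    {"x": -0.6, "y": -0.18, "z": 0, "ax": 0, "ay": 0, "az": 1, "grip": 1},
    {"x": -0.7, "y": -0.21, "z": 0, "ax": 0, "ay": 0, "az": 1, "grip": 1},
    {"x": -0.78, "y": -0.24, "z": 0, "ax": 0, "ay": 0, "az": 1, "grip": 1},
    {"x": -0.78, "y": -0.24, "z": 0, "ax": 0, "ay": 0, "az": 1, "grip": 1}
  ]
}}

```text
time: 1.9
tool_pos: [0.5288, -0.0853, 0.2309]
tcp_rot: [1.96, 2.454, -0.001]
wrist_force: [-0.3, 0.4, 0.2]
width: -0.005
grip_force: 0.0
```

Emit:
{"fn": "step_arm", "kwargs": {
  "series": [
    {"x": 0, "y": 0, "z": 0, "ax": 0, "ay": 0, "az": 0.28, "grip": 1},
    {"x": 0, "y": 0, "z": 0, "ax": 0, "ay": 0, "az": 0.56, "grip": 1},
    {"x": 0, "y": 0, "z": 0, "ax": 0, "ay": 0, "az": 0.8, "grip": 1},
    {"x": 0, "y": 0, "z": 0, "ax": 0, "ay": 0, "az": 1, "grip": 1},
    {"x": 0, "y": 0, "z": 0, "ax": 0, "ay": 0, "az": 1, "grip": 1}
  ]
}}

```text
time: 2.4
tool_pos: [0.5268, -0.0803, 0.2308]
tcp_rot: [-2.524, -1.869, 0.0]
wrist_force: [0.0, -0.3, -0.3]
width: -0.002
grip_force: 0.0
```

Emit:
{"fn": "step_arm", "kwargs": {
  "series": [
    {"x": 0, "y": 0, "z": 0, "ax": 0, "ay": 0, "az": 0.28, "grip": 1},
    {"x": 0, "y": 0, "z": 0, "ax": 0, "ay": 0, "az": 0.56, "grip": 1},
    {"x": 0, "y": 0, "z": 0, "ax": 0, "ay": 0, "az": 0.8, "grip": 1},
    {"x": 0, "y": 0, "z": 0, "ax": 0, "ay": 0, "az": 1, "grip": 1},
    {"x": 0, "y": 0, "z": 0, "ax": 0, "ay": 0, "az": 1, "grip": 1}
  ]
}}

```text
time: 2.9
tool_pos: [0.5269, -0.0807, 0.231]
tcp_rot: [-2.921, -1.155, 0.0]
wrist_force: [-0.1, 0.5, -0.3]
width: -0.001
grip_force: 0.0
```

```bash
python3 -c "
from h import *
plan([*toworld(-.08,0),.10],YAW);print(bot.read_state()['q'].round(2))"
```

```text
t 2.9 tcp [ 0.5269 -0.0807  0.231 ] cr [-77.1   7.9] F [-0.1  0.5 -0.3] w -0.0 
shift/500 [-0.0117  0.0123  0.262 ] turn/30 [-0.001  0.     0.789]
[-0.2  -0.    1.91  0.    1.24  0.62]
```

Emit:
{"fn": "step_arm", "kwargs": {
  "series": [
    {"x": -0.012, "y": 0.012, "z": 0.08, "ax": 0, "ay": 0, "az": 0.28, "grip": 1},
    {"x": -0.012, "y": 0.012, "z": 0.15, "ax": 0, "ay": 0, "az": 0.56, "grip": 1},
    {"x": -0.012, "y": 0.012, "z": 0.22, "ax": 0, "ay": 0, "az": 0.789, "grip": 1},
    {"x": -0.012, "y": 0.012, "z": 0.3, "ax": 0, "ay": 0, "az": 0.789, "grip": 1},
    {"x": -0.012, "y": 0.012, "z": 0.3, "ax": 0, "ay": 0, "az": 0.789, "grip": 1},
    {"x": -0.012, "y": 0.012, "z": 0.3, "ax": 0, "ay": 0, "az": 0.789, "grip": 1},
    {"x": -0.012, "y": 0.012, "z": 0.3, "ax": 0, "ay": 0, "az": 0.789, "grip": 1}
  ]
}}

```text
time: 3.6
tool_pos: [0.5286, -0.0902, 0.0836]
tcp_rot: [3.095, 0.53, 0.005]
wrist_force: [0.8, -0.3, 0.6]
width: 0.001
grip_force: 0.0
```

```bash
python3 -c "
from h import *
plan([*toworld(-.08,0),.05],YAW)
c=imaging.read_camera('side');cv2.imwrite('pics/s1.png',cv2.resize(c['img'][170:350,290:470,::-1],None,fx=3.3,fy=3.3,interpolation=cv2.INTER_CUBIC))
P=toworld(-.08,0);print((proj(c,[*P,.081])-[290,170])*3.3,(proj(c,[*P,.038])-[290,170])*3.3)"
```

```text
t 3.6 tcp [ 0.5286 -0.0902  0.0836] cr [-78.6  -1.7] F [ 0.8 -0.3  0.6] w 0.0 
shift/500 [-0.003  -0.0035  0.0673] turn/30 [ 0.004 -0.006 -0.001]
[[192.67894842 341.32410086]] [[190.48700094 422.28580422]]
```

View pics/s1.png

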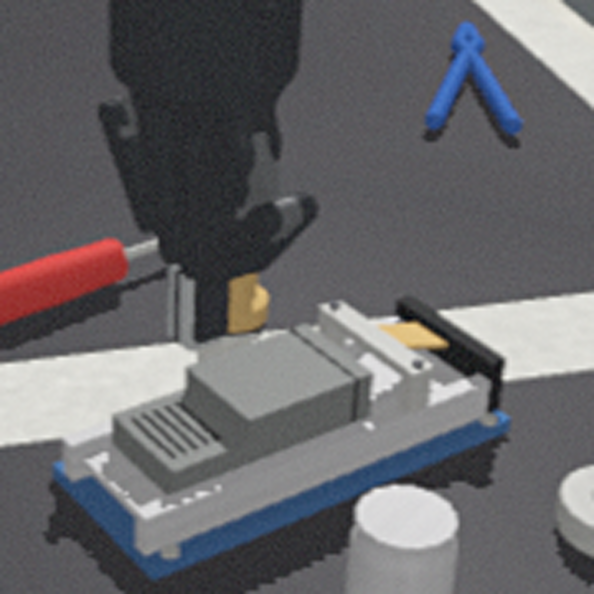

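The side view shows the fingertips at crop (195,340), as predicted (193,341). The riser top runs (187,368)–(263,418), the step's rear edge (113,420)–(172,490), and the groove lies just short of the front. I'll check the riser's x in this view before going down.

```bash
python3 - <<'E'
from h import *
import pickle
s=pickle.load(open('side.pkl','rb'))
for n,u,v,z in [('riserTopL',187,370,.05),('riserTopR',262,420,.05),('riserFootR',237,456,.038),('riserFootL',187,400,.038),('rearL',113,420,.038),('rearR',172,490,.038),('grooveR',355,383,.05),('frontR',369,376,.05),('frontL',308,327,.05),('strapnearR',432,368,.05),('stopTopR',503,358,.038),('stopTopL',400,300,.038),('baserearR',155,578,.0),('railtopR',135,515,.028),('railtopRf',487,383,.028),('railtopL',65,440,.028)]:
    print(n,tocr(onz(s,u/3.3+290,v/3.3+170,z)))
E
```

```text
riserTopL [-68.   20.8]
riserTopR [-62.3 -28.8]
riserFootR [-77.  -31.4]
riserFootL [-71.5  15.2]
rearL [-108.4   19.8]
rearR [-114.2  -36.2]
grooveR [ -9.9 -28. ]
frontR [ -0.9 -27. ]
frontL [ 1.2 20.6]
strapnearR [ 27.6 -37.2]
stopTopR [ 74.7 -35.4]
stopTopL [68.  30.9]
baserearR [-126.3  -42.4]
railtopR [-129.6  -31.5]
railtopRf [ 64.9 -36.7]
railtopL [-127.5   30.1]
```

The two views put the riser between about -74 and -64, so I'll come down farther back, at x = -87. The 22 mm wide fingers then land clear of the riser either way.

Emit:
{"fn": "step_arm", "kwargs": {
  "series": [
    {"x": -0.014, "y": 0, "z": 0, "ax": 0, "ay": 0, "az": 0, "grip": 1},
    {"x": -0.014, "y": 0, "z": 0.03, "ax": 0, "ay": 0, "az": 0, "grip": 1},
    {"x": -0.014, "y": 0, "z": 0.06, "ax": 0, "ay": 0, "az": 0, "grip": 1},
    {"x": -0.014, "y": 0, "z": 0.076, "ax": 0, "ay": 0, "az": 0, "grip": 1},
    {"x": -0.014, "y": 0, "z": 0.076, "ax": 0, "ay": 0, "az": 0, "grip": 1},
    {"x": -0.014, "y": 0, "z": 0.076, "ax": 0, "ay": 0, "az": 0, "grip": 1}
  ]
}}

```text
time: 4.25
tool_pos: [0.5195, -0.0923, 0.0425]
tcp_rot: [-3.096, -0.527, 0.002]
wrist_force: [-0.2, 0.0, 0.3]
width: -0.004
grip_force: 0.0
```

```bash
python3 -c "
from h import *
plan([*toworld(-.087,0),.038],YAW)
c=imaging.read_camera('side');cv2.imwrite('pics/s2.png',cv2.resize(c['img'][200:350,300:450,::-1],None,fx=4,fy=4,interpolation=cv2.INTER_CUBIC))"
```

```text
t 4.25 tcp [ 0.5195 -0.0923  0.0425] cr [-87.8  -0.6] F [-0.2  0.   0.3] w -0.0 
shift/500 [ 0.0017 -0.0011  0.009 ] turn/30 [-0.002  0.003 -0.005]
```

View pics/s2.png

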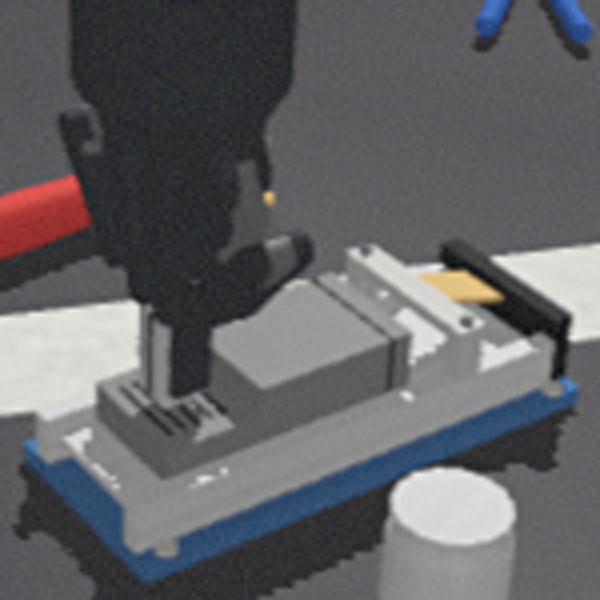

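The fingertips are just above the ribbed step at crop (180,395) and behind the riser. I'll press down slowly.

Emit:
{"fn": "step_arm", "kwargs": {
  "series": [
    {"x": 0, "y": 0, "z": 0.004, "ax": 0, "ay": 0, "az": 0, "grip": 1},
    {"x": 0, "y": 0, "z": 0.008, "ax": 0, "ay": 0, "az": 0, "grip": 1},
    {"x": 0, "y": 0, "z": 0.01, "ax": 0, "ay": 0, "az": 0, "grip": 1},
    {"x": 0, "y": 0, "z": 0.012, "ax": 0, "ay": 0, "az": 0, "grip": 1},
    {"x": 0, "y": 0, "z": 0.014, "ax": 0, "ay": 0, "az": 0, "grip": 1},
    {"x": 0, "y": 0, "z": 0.016, "ax": 0, "ay": 0, "az": 0, "grip": 1},
    {"x": 0, "y": 0, "z": 0.016, "ax": 0, "ay": 0, "az": 0, "grip": 1}
  ]
}}

```text
time: 5.0
tool_pos: [0.5202, -0.0924, 0.0358]
tcp_rot: [3.097, 0.527, 0.0]
wrist_force: [-2.6, -0.1, 5.8]
width: 0.0
grip_force: 3.0
```

Emit:
{"fn": "step_arm", "kwargs": {
  "series": [
    {"x": 0, "y": 0, "z": 0.003, "ax": 0, "ay": 0, "az": 0, "grip": 1},
    {"x": 0, "y": 0, "z": 0.006, "ax": 0, "ay": 0, "az": 0, "grip": 1},
    {"x": 0, "y": 0, "z": 0.008, "ax": 0, "ay": 0, "az": 0, "grip": 1},
    {"x": 0, "y": 0, "z": 0.01, "ax": 0, "ay": 0, "az": 0, "grip": 1},
    {"x": 0, "y": 0, "z": 0.01, "ax": 0, "ay": 0, "az": 0, "grip": 1}
  ]
}}

```text
time: 5.5
tool_pos: [0.5202, -0.0925, 0.0313]
tcp_rot: [3.097, 0.527, 0.0]
wrist_force: [-3.9, -0.5, 9.1]
width: -0.0
grip_force: 4.8
```

Emit:
{"fn": "step_arm", "kwargs": {
  "series": [
    {"x": 0, "y": 0, "z": 0.002, "ax": 0, "ay": 0, "az": 0, "grip": 1},
    {"x": 0, "y": 0, "z": 0.003, "ax": 0, "ay": 0, "az": 0, "grip": 1},
    {"x": 0, "y": 0, "z": 0.003, "ax": 0, "ay": 0, "az": 0, "grip": 1}
  ]
}}

```text
time: 5.8
tool_pos: [0.5202, -0.0925, 0.03]
tcp_rot: [3.097, 0.527, -0.0]
wrist_force: [-3.6, 1.4, 10.0]
width: 0.001
grip_force: 5.3
```

Emit:
{"fn": "step_arm", "kwargs": {
  "series": [
    {"x": 0, "y": 0, "z": 0.002, "ax": 0, "ay": 0, "az": 0, "grip": 1},
    {"x": 0, "y": 0, "z": 0.004, "ax": 0, "ay": 0, "az": 0, "grip": 1},
    {"x": 0, "y": 0, "z": 0.004, "ax": 0, "ay": 0, "az": 0, "grip": 1}
  ]
}}

```text
time: 6.1
tool_pos: [0.5202, -0.0925, 0.0288]
tcp_rot: [3.097, 0.528, -0.0]
wrist_force: [-6.7, 0.3, 16.2]
width: 0.004
grip_force: 8.0
```

The bed is bottomed: 16 N at 28.8 mm, where the step should be at 29. Now I'll push forward slowly.

Emit:
{"fn": "step_arm", "kwargs": {
  "series": [
    {"x": 0.004, "y": 0, "z": 0, "ax": 0, "ay": 0, "az": 0, "grip": 1},
    {"x": 0.008, "y": 0, "z": 0, "ax": 0, "ay": 0, "az": 0, "grip": 1},
    {"x": 0.012, "y": 0, "z": 0, "ax": 0, "ay": 0, "az": 0, "grip": 1},
    {"x": 0.016, "y": 0, "z": 0, "ax": 0, "ay": 0, "az": 0, "grip": 1},
    {"x": 0.02, "y": 0, "z": 0, "ax": 0, "ay": 0, "az": 0, "grip": 1},
    {"x": 0.024, "y": 0, "z": 0, "ax": 0, "ay": 0, "az": 0, "grip": 1},
    {"x": 0.028, "y": 0, "z": 0, "ax": 0, "ay": 0, "az": 0, "grip": 1},
    {"x": 0.032, "y": 0, "z": 0, "ax": 0, "ay": 0, "az": 0, "grip": 1}
  ]
}}

```text
time: 6.9
tool_pos: [0.5315, -0.0888, 0.0287]
tcp_rot: [3.096, 0.53, -0.013]
wrist_force: [-16.3, -6.5, 25.2]
width: -0.0
grip_force: 13.0
```

```bash
python3 -c "
from h import *
plan([*toworld(-.011,0),.0285],YAW)"
```

```text
t 6.9 tcp [ 0.5315 -0.0888  0.0287] cr [-75.4  -1.2] F [-16.3  -6.5  25.2] w -0.0 
shift/500 [ 0.1288 -0.0026 -0.0006] turn/30 [-0.001  0.016 -0.002]
```

Emit:
{"fn": "step_arm", "kwargs": {
  "series": [
    {"x": 0.004, "y": 0, "z": 0, "ax": 0, "ay": 0, "az": 0, "grip": 1},
    {"x": 0.008, "y": -0.002, "z": -0.001, "ax": 0, "ay": 0, "az": 0, "grip": 1},
    {"x": 0.012, "y": -0.002, "z": -0.001, "ax": 0, "ay": 0, "az": 0, "grip": 1},
    {"x": 0.016, "y": -0.002, "z": -0.001, "ax": 0, "ay": 0, "az": 0, "grip": 1},
    {"x": 0.02, "y": -0.002, "z": -0.001, "ax": 0, "ay": 0, "az": 0, "grip": 1},
    {"x": 0.024, "y": -0.002, "z": -0.001, "ax": 0, "ay": 0, "az": 0, "grip": 1},
    {"x": 0.028, "y": -0.002, "z": -0.001, "ax": 0, "ay": 0, "az": 0, "grip": 1},
    {"x": 0.032, "y": -0.002, "z": -0.001, "ax": 0, "ay": 0, "az": 0, "grip": 1},
    {"x": 0.032, "y": -0.002, "z": -0.001, "ax": 0, "ay": 0, "az": 0, "grip": 1}
  ]
}}

```text
time: 7.8
tool_pos: [0.5474, -0.0822, 0.0289]
tcp_rot: [3.096, 0.529, -0.01]
wrist_force: [-12.7, -4.7, 19.9]
width: -0.0
grip_force: 9.9
```

```bash
python3 -c "
from h import *
plan([*toworld(-.011,0),.0285],YAW)"
```

```text
t 7.8 tcp [ 0.5474 -0.0822  0.0289] cr [-58.2  -0.3] F [-12.7  -4.7  19.9] w -0.0 
shift/500 [ 0.0945 -0.0008  0.0002] turn/30 [-0.     0.012 -0.003]
```

Emit:
{"fn": "step_arm", "kwargs": {
  "series": [
    {"x": 0.004, "y": 0, "z": 0, "ax": 0, "ay": 0, "az": 0, "grip": 1},
    {"x": 0.008, "y": 0, "z": 0, "ax": 0, "ay": 0, "az": 0, "grip": 1},
    {"x": 0.012, "y": 0, "z": 0, "ax": 0, "ay": 0, "az": 0, "grip": 1},
    {"x": 0.016, "y": 0, "z": 0, "ax": 0, "ay": 0, "az": 0, "grip": 1},
    {"x": 0.02, "y": 0, "z": 0, "ax": 0, "ay": 0, "az": 0, "grip": 1},
    {"x": 0.024, "y": 0, "z": 0, "ax": 0, "ay": 0, "az": 0, "grip": 1},
    {"x": 0.028, "y": 0, "z": 0, "ax": 0, "ay": 0, "az": 0, "grip": 1},
    {"x": 0.032, "y": 0, "z": 0, "ax": 0, "ay": 0, "az": 0, "grip": 1}
  ]
}}

```text
time: 8.6
tool_pos: [0.5615, -0.0772, 0.0289]
tcp_rot: [3.096, 0.529, -0.013]
wrist_force: [-18.7, -6.9, 24.5]
width: 0.001
grip_force: 12.3
```

```bash
python3 -c "
from h import *
plan([*toworld(-.011,0),.0285],YAW)
c=imaging.read_camera('side');cv2.imwrite('pics/s3.png',cv2.resize(c['img'][200:350,300:450,::-1],None,fx=4,fy=4,interpolation=cv2.INTER_CUBIC))"
```

```text
t 8.6 tcp [ 0.5615 -0.0772  0.0289] cr [-43.2  -0.3] F [-18.7  -6.9  24.5] w 0.0 
shift/500 [ 0.0644 -0.0007  0.0003] turn/30 [-0.001  0.015 -0.002]
```

View pics/s3.png

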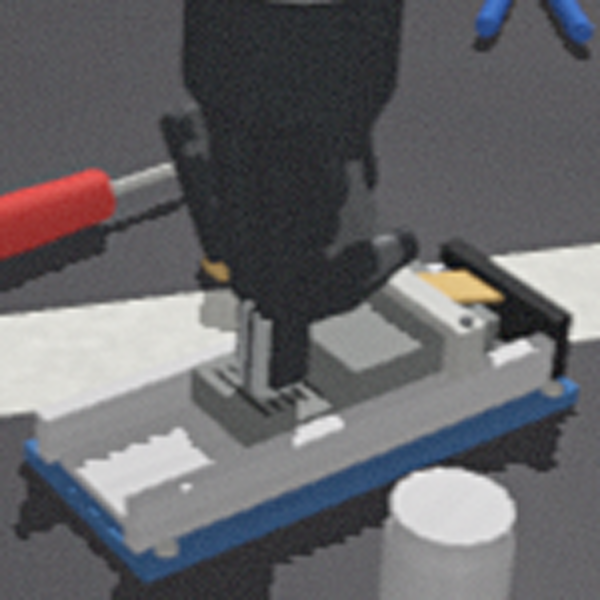

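The battery has passed under the strap (crop 440,300) and moves with the fingers. I'll keep pushing.

Emit:
{"fn": "step_arm", "kwargs": {
  "series": [
    {"x": 0.004, "y": 0, "z": 0, "ax": 0, "ay": 0, "az": 0, "grip": 1},
    {"x": 0.008, "y": 0, "z": 0, "ax": 0, "ay": 0, "az": 0, "grip": 1},
    {"x": 0.012, "y": 0, "z": 0, "ax": 0, "ay": 0, "az": 0, "grip": 1},
    {"x": 0.016, "y": 0, "z": 0, "ax": 0, "ay": 0, "az": 0, "grip": 1},
    {"x": 0.02, "y": 0, "z": 0, "ax": 0, "ay": 0, "az": 0, "grip": 1},
    {"x": 0.024, "y": 0, "z": 0, "ax": 0, "ay": 0, "az": 0, "grip": 1},
    {"x": 0.027, "y": 0, "z": 0, "ax": 0, "ay": 0, "az": 0, "grip": 1}
  ]
}}

```text
time: 9.35
tool_pos: [0.5729, -0.0732, 0.0289]
tcp_rot: [3.095, 0.53, -0.018]
wrist_force: [-21.3, -8.1, 26.6]
width: -0.004
grip_force: 15.0
```

Emit:
{"fn": "step_arm", "kwargs": {
  "series": [
    {"x": 0.003, "y": 0, "z": 0, "ax": 0, "ay": 0, "az": 0, "grip": 1},
    {"x": 0.006, "y": 0, "z": 0, "ax": 0, "ay": 0, "az": 0, "grip": 1},
    {"x": 0.009, "y": 0, "z": 0, "ax": 0, "ay": 0, "az": 0, "grip": 1},
    {"x": 0.01, "y": 0, "z": 0, "ax": 0, "ay": 0, "az": 0, "grip": 1}
  ]
}}

```text
time: 9.75
tool_pos: [0.5771, -0.0717, 0.0289]
tcp_rot: [3.096, 0.529, -0.019]
wrist_force: [-20.6, -8.9, 26.3]
width: 0.0
grip_force: 15.0
```

```bash
python3 -c "
from h import *
plan([*toworld(-.011,0),.0285],YAW)"
```

```text
t 9.75 tcp [ 0.5771 -0.0717  0.0289] cr [-26.7  -0.3] F [-20.6  -8.9  26.3] w 0.0 
shift/500 [ 0.0314 -0.0007  0.0005] turn/30 [-0.002  0.023 -0.002]
```

Emit:
{"fn": "step_arm", "kwargs": {
  "series": [
    {"x": 0.003, "y": 0, "z": 0, "ax": 0, "ay": 0, "az": 0, "grip": 1},
    {"x": 0.006, "y": 0, "z": 0, "ax": 0, "ay": 0, "az": 0, "grip": 1},
    {"x": 0.009, "y": 0, "z": 0, "ax": 0, "ay": 0, "az": 0, "grip": 1},
    {"x": 0.012, "y": 0, "z": 0, "ax": 0, "ay": 0, "az": 0, "grip": 1}
  ]
}}

```text
time: 10.15
tool_pos: [0.5828, -0.0697, 0.0289]
tcp_rot: [3.096, 0.529, -0.019]
wrist_force: [-20.5, -7.0, 25.6]
width: 0.002
grip_force: 14.4
```

Emit:
{"fn": "step_arm", "kwargs": {
  "series": [
    {"x": 0.002, "y": 0, "z": 0, "ax": 0, "ay": 0, "az": 0, "grip": 1},
    {"x": 0.004, "y": 0, "z": 0, "ax": 0, "ay": 0, "az": 0, "grip": 1},
    {"x": 0.006, "y": 0, "z": 0, "ax": 0, "ay": 0, "az": 0, "grip": 1}
  ]
}}

```text
time: 10.45
tool_pos: [0.586, -0.0685, 0.0289]
tcp_rot: [3.096, 0.529, -0.017]
wrist_force: [-18.9, -6.1, 24.0]
width: 0.0
grip_force: 13.7
```

```bash
python3 -c "
from h import *
plan([*toworld(-.011,0),.0285],YAW)
c=imaging.read_camera('side');cv2.imwrite('pics/s4.png',cv2.resize(c['img'][200:350,300:450,::-1],None,fx=4,fy=4,interpolation=cv2.INTER_CUBIC))"
```

```text
t 10.45 tcp [ 0.586  -0.0685  0.0289] cr [-17.3  -0.3] F [-18.9  -6.1  24. ] w 0.0 
shift/500 [ 0.0126 -0.0007  0.0007] turn/30 [-0.002  0.021 -0.003]
```

View pics/s4.png

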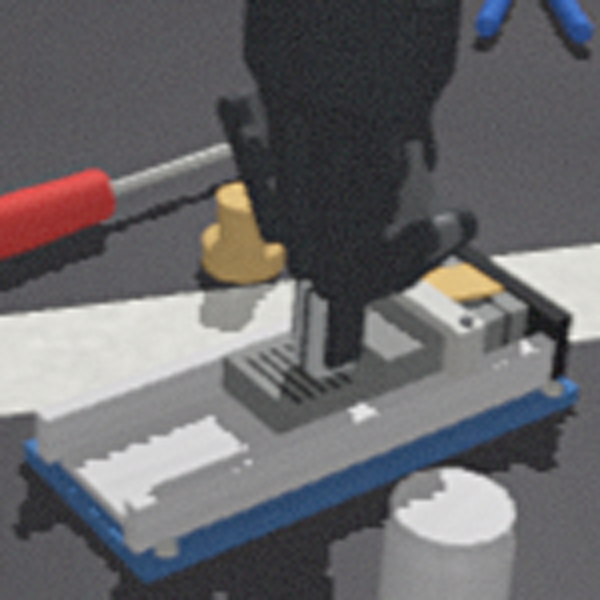

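The battery's front, at crop (520,325), is nearly at the stop. The fingers are at the riser and the force is steady. I'll go on in small steps.

Emit:
{"fn": "step_arm", "kwargs": {
  "series": [
    {"x": 0.002, "y": 0, "z": 0, "ax": 0, "ay": 0, "az": 0, "grip": 1},
    {"x": 0.004, "y": 0, "z": 0, "ax": 0, "ay": 0, "az": 0, "grip": 1},
    {"x": 0.006, "y": 0, "z": 0, "ax": 0, "ay": 0, "az": 0, "grip": 1},
    {"x": 0.008, "y": 0, "z": 0, "ax": 0, "ay": 0, "az": 0, "grip": 1}
  ]
}}

```text
time: 10.9
tool_pos: [0.5899, -0.0671, 0.0289]
tcp_rot: [3.096, 0.529, -0.017]
wrist_force: [-18.4, -6.9, 23.5]
width: -0.002
grip_force: 13.6
```

Emit:
{"fn": "step_arm", "kwargs": {
  "series": [
    {"x": 0.002, "y": 0, "z": 0, "ax": 0, "ay": 0, "az": 0, "grip": 1},
    {"x": 0.004, "y": 0, "z": 0, "ax": 0, "ay": 0, "az": 0, "grip": 1}
  ]
}}

```text
time: 11.1
tool_pos: [0.5914, -0.0666, 0.0289]
tcp_rot: [3.096, 0.529, -0.018]
wrist_force: [-20.7, -7.9, 26.8]
width: -0.0
grip_force: 15.0
```

Emit:
{"fn": "step_arm", "kwargs": {
  "series": [
    {"x": 0.002, "y": 0, "z": 0, "ax": 0, "ay": 0, "az": 0, "grip": 1},
    {"x": 0.004, "y": 0, "z": 0, "ax": 0, "ay": 0, "az": 0, "grip": 1}
  ]
}}

```text
time: 11.3
tool_pos: [0.5914, -0.0666, 0.0289]
tcp_rot: [3.095, 0.53, -0.025]
wrist_force: [-26.5, -10.5, 30.3]
width: -0.001
grip_force: 17.8
```

```bash
python3 -c "
from h import *
plan([*toworld(-.011,0),.0285],YAW)"
```

```text
t 11.3 tcp [ 0.5914 -0.0666  0.0289] cr [-11.5  -0.3] F [-26.5 -10.5  30.3] w -0.0 
shift/500 [ 0.001  -0.0006  0.0007] turn/30 [-0.003  0.03  -0.001]
```

The fingers have stopped at TCP x = -11.5 (-11 expected at home) while the push rose to 28 N, so the battery is against the stop. I'll ease the push and lift off.

Emit:
{"fn": "step_arm", "kwargs": {
  "series": [
    {"x": 0, "y": 0, "z": 0, "ax": 0, "ay": 0, "az": 0, "grip": 1},
    {"x": -0.003, "y": 0, "z": -0.002, "ax": 0, "ay": 0, "az": 0, "grip": 1},
    {"x": -0.006, "y": 0, "z": -0.006, "ax": 0, "ay": 0, "az": 0, "grip": 1},
    {"x": -0.008, "y": 0, "z": -0.012, "ax": 0, "ay": 0, "az": 0, "grip": 1},
    {"x": -0.01, "y": 0, "z": -0.02, "ax": 0, "ay": 0, "az": 0, "grip": 1},
    {"x": -0.012, "y": 0, "z": -0.04, "ax": 0, "ay": 0, "az": 0, "grip": 1},
    {"x": -0.03, "y": 0, "z": -0.1, "ax": 0, "ay": 0, "az": 0, "grip": 1},
    {"x": -0.1, "y": 0, "z": -0.2, "ax": 0, "ay": 0, "az": 0, "grip": 1},
    {"x": -0.2, "y": 0, "z": -0.3, "ax": 0, "ay": 0, "az": 0, "grip": 1},
    {"x": -0.3, "y": 0, "z": -0.3, "ax": 0, "ay": 0, "az": 0, "grip": 1},
    {"x": -0.3, "y": 0, "z": -0.3, "ax": 0, "ay": 0, "az": 0, "grip": 1}
  ]
}}

```text
time: 12.4
tool_pos: [0.4567, -0.1142, 0.1808]
tcp_rot: [3.094, 0.527, 0.008]
wrist_force: [-0.5, -1.1, 0.5]
width: 0.001
grip_force: 0.0
```

```bash
python3 -c "
from h import *
print(bot.read_state()['wrist_force'].round(1))
c=imaging.read_camera('side');a=cv2.resize(c['img'][220:340,310:450,::-1],None,fx=4,fy=4,interpolation=cv2.INTER_CUBIC)
cv2.imwrite('pics/s5.png',a)"
```

```text
[-0.5 -1.1  0.5]
```

View pics/s5.png

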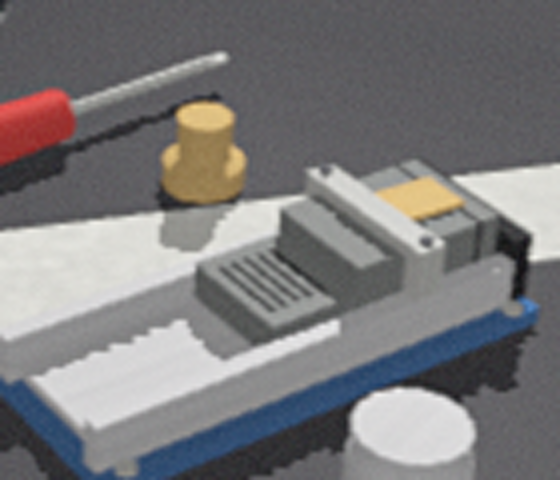

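The battery now sits under the strap with its front top edge, crop (415,160)–(500,226), up against the black stop and the leaf resting on it. A quick numeric check of the front follows.

```bash
python3 - <<'E'
from h import *
c=imaging.read_camera('side')
for n,u,v,z in [('frontL',415,161,.044),('frontR',500,226,.044),('riserTL',283,208,.044),('riserTR',362,270,.044),('rearL',197,268,.032),('rearR',272,328,.032),('stopTopR',530,236,.038)]:
    print(n,tocr(onz(c,u/4+310,v/4+220,z)))
E
```

```text
frontL [66. 23.]
frontR [ 61.9 -31.6]
riserTL [-1.4 23.3]
riserTR [ -2.6 -26.7]
rearL [-43.7  21.3]
rearR [-43.  -25.3]
stopTopR [ 73.8 -36.6]
```

The side view reads a few mm short, as it did at the start, so I'll check the gap at the stop from above.

```bash
python3 - <<'E'
from h import *
c=imaging.read_camera('top')
cv2.imwrite('pics/t2.png',cv2.resize(c['img'][145:235,325:425,::-1],None,fx=6,fy=6,interpolation=cv2.INTER_CUBIC))
for x,z in[(.07,.044),(.065,.044),(0,.044),(-.04,.032)]:
  print(x,((proj(c,[[*toworld(x,y),z] for y in(.02,-.02)])-[325,145])*6+2.5).round(0).tolist())
E
```

```text
0.07 [[167.0, 132.0], [306.0, 89.0]]
0.065 [[173.0, 149.0], [311.0, 105.0]]
0 [[250.0, 371.0], [390.0, 326.0]]
-0.04 [[293.0, 517.0], [431.0, 472.0]]
```

View pics/t2.png

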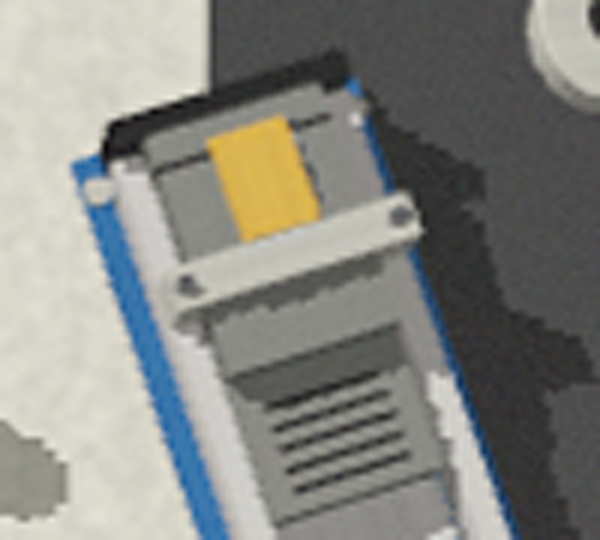

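From above, the battery's front edge at (167,131)–(306,89) touches the stop with no gap. The riser (250,372) and rear edge (293,517) match the home predictions within a pixel or two, so I'll hand in.

```bash
python3 -c "
from workcell import bot
print(bot.finish_job())"
```

```text
the job is handed in; nothing more can be done
None
```

The battery is home against the end stop under the strap and leaf spring, the arm is clear, and the job was handed in at about 12.6 s with a highest measured push of 28 N; no verdict came back.

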